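# Pin the monitor arm's draw bar at the endoscopy bench and lock the linchpin

## Robot

A 6-joint arm with a two-finger parallel gripper is mounted at the origin on the work surface. World frame = base frame: x ahead of the robot, y to its left, z up, the work surface at z = 0. Lengths are in m, angles in rad, forces in N, time in s.
With the tool pointing down it reaches from about 0.3 to 0.775 m from the base axis. Payload 14.6 kg.
Tool frame: the origin (TCP) lies midway between the tips of the shut fingers; the grasp point (between the pads) lies 19 mm behind it (ctrl.grip_depth is the z of the grasp point in the tool frame, in m); z points along the fingers, y is the line along which they close (so a half turn about z gives the same grasp; the last joint's range is limited). The gripper opens to 94 mm and grips with 3 to 60 N. Pads are 16 mm wide; open, the fingers measure 119 mm over their backs; the gripper's body (75 mm by 177 mm) begins 78 mm behind the grasp point.
Start: joints at [-1.341, 0.3, 1.521, -0, 1.321, -0.067], TCP at [0.161, -0.526, 0.205] pointing down, gripper open.
Joint ranges: [-3.03, 3.03], [-0.79, 2.21], [0.23, 2.52], [-1.04, 4.18], [0, 3.07], [-2.55, 2.55]. Speed limits (rad/s): [2.22, 2.22, 2.57, 3.14, 3.14, 3.14].

## Interface

Orientations are given as [roll, pitch, yaw] about the fixed x, y, z axes, in that order (R = Rz(yaw) Ry(pitch) Rx(roll)).
In Python, from station import ctrl gives the robot as it stands. The module is installed in compiled form; this text tells all that it offers.
- The arm moves only by the tool carry_out, never from a script. Its argument "commands" is a list of rows, each a list of 3 entries, a list of its own where there are three numbers: the closure, from 0 (fully open) to 1 (shut), then the shift along the tool's x, y, z in mm, then the turn, a rotation vector about the tool's x, y, z in rad. In form: [[gripper, [tx, ty, tz], [wx, wy, wz]], ...]. A call has 1 to 10 rows; each row shifts and turns the commanded pose from where the row before left it, along the tool's axes as they then stand; what a row does not reach is not made up. A row lasts 1/8 s, in which the tool goes at most 62.5 mm and 10.7 degrees, less where a joint would pass 70% of its speed; a pose out of reach is approached as far as the arm can. A call with a gripper value outside its range is refused whole. The fingers move at their own pace and stop on an object; "squeeze" is the grip in N (left out, the last holds). Time passes only in rows, so rows that do not move let the fingers close. It gives the time, the measured TCP pose, the force, the opening and the grip force at its end, in the units of the state.
- ctrl.get_obs(): the state, without advancing time (a new reading comes with each control period).
- ctrl.camera(name): name is "scene" or "top"; returns a dict with "img" (480x640x3 uint8, blue, green, red), "camera_matrix" (3x3 intrinsics, pixels), "rvec" (rotation vector, rad) and "tvec" (3), from world to camera coordinates, as OpenCV has them. Camera axes: x right, y down, z forward; pixel columns grow to the right and rows downward; lengths in m; the calibration is good to about 2 mm. A picture is of the moment at which its call begins. There is no depth.
- ctrl.hand_in(): hands the job in; it is judged then, once.
Trained networks look in the newest picture that a camera, given by its name, has taken for a name from the list of things; names that differ only in an ending like _2 or _b are one class to them, and where a whole thing is asked for, a point or a joint stands for the part that bears it (a point fixed in the world has none). Each returns a list of dicts, best first, with "score" (0 to 1); they miss things now and then, are a little off and sometimes report something else, mostly with a low value. They report only what shows in the picture. A call takes as long as a camera call. They do not tell look-alikes from the thing itself.
- ctrl.outline_of(thing, camera): "region" (480x640 bool, what is visible of it).
- ctrl.place_of(thing, camera): "at" ([x, y, z] in m, in world coordinates, good to about 4 mm: a listed point, or the origin of a listed thing).
The state is a dict: "time_s": time; "qpos": joint angles; "joint_vel": joint speeds; "tau": joint torques, N m; "ee_pos": TCP position; "eef_rot": TCP orientation; "force": force on the tool from outside, world axes, zero at the start; "moment": the same for the moment, N m; "grip_width": finger opening in m; "grip_force": force on a finger pad.
Only numpy, scipy, OpenCV 4.12 (cv2) and the standard library are available. Lean on these libraries where they do the work, as an engineer would, in place of code of your own. Each camera call takes 0.05 s, during which the arm holds its last target. There are 200 camera calls.

## Task

Secure the monitor arm's square steel bar in its bracket: take the orange-headed linchpin from its blue holder and push it gently down through the cross-hole near the bar's free end until its collar sits flat on the bar, with the pin's ring on the side of the bar's free end. Then swing the yellow sprung ring down over the bar's end until it snaps shut under the pin's point, let go, and leave the other things on the bench where they are. The bar floats endwise, so feel for the hole, and never lean hard on the bar with the pin (more than about 45 N).

Things in the scene. Friction and masses are not known exactly. Their poses are not given: they have to be found in the camera images.
- linchpin: Loose upright linchpin, 160 to 230 g, in the holder at the start. Origin: centre of its collar's underside; z up the pin. Steel shank 12 mm diameter, z -40 to 0 mm, flat point 10 mm across with small chamfer. Collar 23 mm diameter, z 0 to 4. Hinge block 22 x 18 mm, z 4 to 14. Orange grip head above. The ring hinges about the pin's y axis at z 8 and, open, sticks out along the pin's -x.
- grip_head (a point): Centre of the orange grip head, 29 mm above the linchpin's origin (same axes). Head: 22 mm along x, 16 mm along y, 30 mm tall (z 14 to 44 of the linchpin). Grasp it from above on the two faces that look along y; keep the fingertips higher than 15 mm above the pin's origin to clear the open ring.
- ring (a joint): Ring angle, rad: 0 = open (out along the pin's -x, 5 degrees above level), 1.65 = shut (straight down, far end under the pin's point). Over-centre spring: holds it open up to about 0.6, pulls it shut by itself past about 0.65; pressing it over takes at most about 7 N at the far end. It can shut only with the pin right through the bar and the ring on the free end's side.
- ring_end (a point): Middle of the far cross piece of the yellow ring, 52 mm from the ring's hinge axis. Round wire, 5 mm diameter; the cross piece is 24 mm long (along the pin's y); the ring is 44 mm wide outside, 34 mm inside.
- bracket: Fixed bracket of the monitor arm: foot plate, grey post (50 x 60 mm, front face 80 mm along +x from the origin, 165 mm high), blue collar on its front (14 mm thick), white arm tube running away along +x. A square steel bar, 26 x 26 mm, sticks out of the post along -x, its top 135 mm and underside 109 mm above the worktop. Origin: on the worktop under hole_mid; z up.
- hole_mid (a point): Fixed point on the centre line of the bar's top face (bracket's axes). The vertical through hole (13.5 mm diameter, 1 mm chamfer) is on the centre line (y = 0), but the bar floats endwise: the hole's centre is anywhere up to 13 mm either way from here along x, not measured. The bar stays where it is left (about 60 N to shift it). Its free end is 16 mm from the hole's centre, to -x.
- holder: Fixed blue plastic block, 60 x 50 mm (x, y) and 55 mm high, with a loose 16 mm hole, 48 mm deep, in which the linchpin stands with its collar on the top face. Origin: centre of its underside, on the worktop.
- bowl: Bystander: loose stainless bowl, 110 mm across the rim, 45 mm high; origin at the centre of its underside.
- gel_bottle: Bystander: loose white bottle, 50 mm diameter, 130 mm high; origin at the centre of its underside.
- bite_block: Bystander: loose green plastic ring, 42 mm outside, 26 mm inside, 30 mm high; origin at the centre of its underside.
Not all that is in view belongs to the job. Leave any pink or red look-alike of the linchpin alone.

How it is judged:
On the way:
1. the linchpin is right down through the bar's hole, its collar on the bar, with the ring still open (z of linchpin in the frame of hole_mid between -0.003 and 0.003 m and y of linchpin in the frame of hole_mid between -0.004 and 0.004 m and horizontal distance between linchpin and hole_mid below 0.0165 m and angle between linchpin's own z axis and vertical below 0.12 rad and value of joint ring below 0.6 rad), for 0.2 s.
At the end, for the whole second after the job is handed in: The linchpin stands in the bar's cross-hole (collar within 3 mm of the bar's top face, within 4 mm of its centre line and 16.5 mm of hole_mid, tilted less than 0.12 rad), the ring is shut (joint above 1.5 rad) round the bar's end, and the pin is at rest and let go (z of linchpin in the frame of hole_mid between -0.003 and 0.003 m and y of linchpin in the frame of hole_mid between -0.004 and 0.004 m and horizontal distance between linchpin and hole_mid below 0.0165 m and angle between linchpin's own z axis and vertical below 0.12 rad and value of joint ring above 1.5 rad and linear speed of linchpin below 0.01 m/s); the robot touches nothing.
It fails at once if the linchpin presses on the bracket or its bar with more than 45 N (contact force between linchpin and bracket above 45 N).
It fails at once if the bowl is moved more than 30 mm (distance of bowl from where it was at the start of the episode above 0.03 m).
It fails at once if the gel bottle is moved more than 30 mm or knocked over (distance of gel_bottle from where it was at the start of the episode above 0.03 m or angle between gel_bottle's own z axis and vertical above 0.5 rad).
It fails at once if the bite block is moved more than 30 mm (distance of bite_block from where it was at the start of the episode above 0.03 m).
It also fails if it takes over 72 s, if anything falls off the work surface, if the arm or the gripper's body presses on something with over 40 N, if the wrist force passes 120 N, or if a joint passes its speed limit or range.

## Working session

There is one attempt and no reset: what is moved stays moved. The work goes in short steps, Python scripts to look and compute and a tool call to move; the robot and the scene stay as the last step left them, time stands still between calls to the robot, and variables do not carry over. Pictures are saved under pics/ and viewed, at most 11 in all, crops included, and the job is handed in when it is done.

Besides the shell and the picture viewer there is one more tool, called after "Request:" by a JSON object that holds its "api" and its "payload". carry_out: Moves the arm, as the interface text tells. Its arguments: {"type":"object","properties":{"commands":{"type":"array","items":{"type":"array"}},"squeeze":{"type":"number"}},"required":["commands"]}

```bash
mkdir -p pics; cat > h.py <<'E'
import numpy as np, cv2
from station import ctrl
def P(c):
    R=cv2.Rodrigues(np.array(c["rvec"],float))[0]; return R,np.array(c["tvec"],float).ravel(),np.array(c["camera_matrix"],float)
def proj(c,p): return cv2.projectPoints(np.array(p,float).reshape(-1,3),np.array(c["rvec"],float),np.array(c["tvec"],float),np.array(c["camera_matrix"],float),None)[0].reshape(-1,2)
def atz(c,uv,z):
    R,t,K=P(c); d=R.T@np.linalg.inv(K)@np.array([uv[0],uv[1],1.]); o=-R.T@t; return o+d*(z-o[2])/d[2]
E
python3 - <<'E'
from h import *
for n in("scene","top"):
    c=ctrl.camera(n); cv2.imwrite(f"pics/{n}0.png",c["img"])
    for t in("linchpin","grip_head","ring_end","bracket","hole_mid","holder","bowl","gel_bottle","bite_block"):
        for r in ctrl.place_of(t,n)[:3]: print(n,t,round(r["score"],2),np.round(r["at"],3),proj(c,r["at"]).round())
o=ctrl.get_obs();print(o)
E
```

```text
scene linchpin 0.69 [ 0.617 -0.23   0.009] [[155. 256.]]
scene linchpin 0.66 [ 0.505 -0.15   0.054] [[227. 214.]]
scene linchpin 0.56 [ 0.32  -0.164  0.013] [[279. 170.]]
scene grip_head 0.81 [ 0.318 -0.143  0.018] [[289. 171.]]
scene grip_head 0.77 [ 0.508 -0.156  0.082] [[222. 203.]]
scene grip_head 0.71 [ 0.637 -0.248  0.013] [[139. 258.]]
scene ring_end 0.7 [ 0.586 -0.254  0.044] [[152. 226.]]
scene ring_end 0.7 [0.56  0.14  0.001] [[359. 322.]]
scene ring_end 0.67 [ 0.366 -0.15   0.045] [[272. 173.]]
scene bracket 0.81 [0.558 0.141 0.003] [[360. 321.]]
scene bracket 0.55 [0.555 0.136 0.136] [[362. 263.]]
scene hole_mid 0.84 [0.554 0.136 0.134] [[363. 264.]]
scene holder 0.57 [ 0.51  -0.154 -0.001] [[228. 237.]]
scene bowl 0.92 [ 0.731 -0.083  0.001] [[181. 343.]]
scene bowl 0.68 [ 0.467  0.291 -0.004] [[470. 320.]]
scene gel_bottle 0.59 [0.47  0.287 0.001] [[467. 319.]]
scene bite_block 0.98 [ 0.413 -0.006  0.   ] [[325. 232.]]
top linchpin 0.92 [ 0.323 -0.165  0.015] [[409. 337.]]
top linchpin 0.87 [ 0.618 -0.222  0.01 ] [[432. 201.]]
top linchpin 0.61 [ 0.507 -0.153  0.054] [[
[... 518 characters left out ...]
8 0.288 0.001] [[198. 267.]]
{'time_s': 1.0, 'qpos': array([-1.34059743e+00,  2.99885595e-01,  1.52099250e+00,  1.58799104e-05,
        1.32072805e+00, -6.66192897e-02]), 'joint_vel': array([-0.00072152, -0.00022325,  0.00135358,  0.00044327, -0.00119279,
        0.00017834]), 'tau': array([-3.12882781e-03, -5.31676126e+01, -3.52923203e+01,  7.07612699e-02,
        2.12318270e-02,  1.58731119e-06]), 'ee_pos': array([ 0.16085136, -0.52593893,  0.20545666]), 'eef_rot': array([-3.14158021e+00, -1.62505256e-05,  2.96814252e-01]), 'force': array([ 0.62528455, -0.31589599,  0.05225002]), 'moment': array([ 0.00905938,  0.00565902, -0.00037034]), 'grip_force': 0.0, 'grip_width': 0.09385462418109729}
```

```bash
python3 - <<'E'
import cv2,numpy as np
s=cv2.imread("pics/scene0.png");t=cv2.imread("pics/top0.png")
a=cv2.resize(t[170:310,350:490],(400,400),interpolation=2);b=cv2.resize(t[150:290,200:340],(400,400),interpolation=2)
cv2.imwrite("pics/crop1.png",np.hstack([a,b]))
E
```

```text
(no output)
```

View pics/scene0.png

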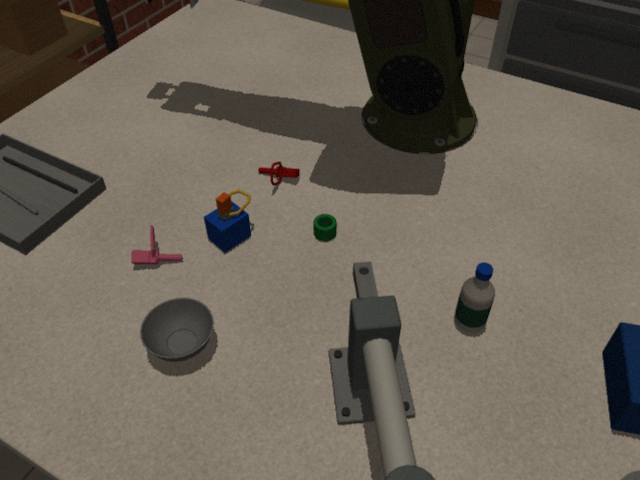

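View pics/top0.png

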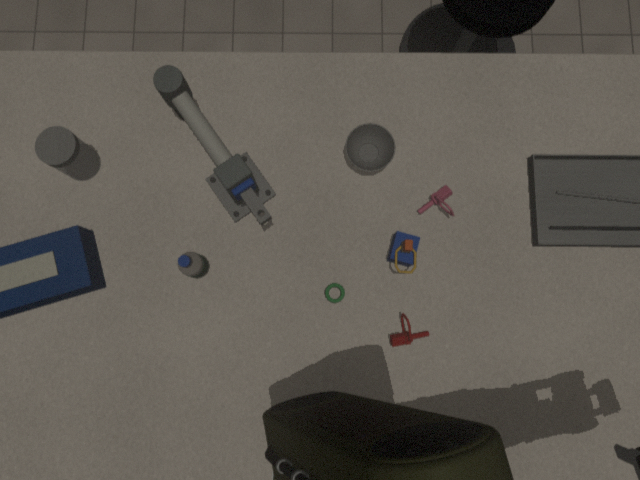

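```bash
ls pics
```

```text
crop1.png
scene0.png
top0.png
```

View pics/crop1.png

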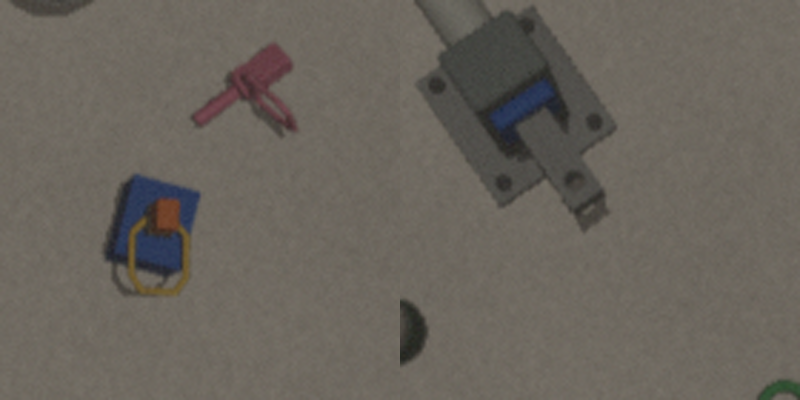

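The candidates for the linchpin are:
- The orange head in the blue holder, with a yellow ring: scene (226,205), top (408,245).
- A red one lying on the bench: scene (279,172), top (409,337).
- A pink one lying on the bench: scene (152,258), top (437,200).

By the description I choose the orange one, and the crop confirms it. The bar's hole shows near top (261,213).

```bash
python3 - <<'E'
from h import *
s=cv2.imread("pics/scene0.png");t=cv2.imread("pics/top0.png")
def cr(i,x,y,w): return cv2.resize(i[y:y+w,x:x+w],(400,300) if 0 else (300,300),interpolation=cv2.INTER_CUBIC)
top=np.hstack([cr(t,385,225,50),cr(t,235,185,50)]);bot=np.hstack([cr(s,203,185,50),cr(s,340,255,50)])
cv2.imwrite("pics/crop2.png",cv2.convertScaleAbs(np.vstack([top,bot]),alpha=1.6))
for n in("top","scene"):
    c=ctrl.camera(n);h=cv2.cvtColor(c["img"],cv2.COLOR_BGR2HSV)
    w=np.zeros(h.shape[:2],bool)
    if n=="top": w[225:285,385:430]=1
    else: w[185:225,210:260]=1
    for nm,(a,b) in dict(orange=(3,14),yellow=(16,32)).items():
        m=w&(h[...,0]>=a)&(h[...,0]<=b)&(h[...,1]>(110))
        y,x=np.nonzero(m); print(n,nm,m.sum(),x.mean(),y.mean(),x.min(),x.max(),y.min(),y.max())
        if n=="top" and nm=="yellow":
            q=np.array([atz(c,p,.066)[:2] for p in zip(x,y)]); print(q.mean(0)); r=cv2.minAreaRect(q.astype(np.float32)*1000);print(r)
        if nm=="orange" and n=="top":
            q=np.array([atz(c,p,.099)[:2] for p in zip(x,y)]); print(q.mean(0),cv2.minAreaRect(q.astype(np.float32)*1000))
E
```

```text
top orange 91 407.8901098901099 245.03296703296704 403 412 240 250
[ 0.50743561 -0.15140779] ((507.47784423828125, -150.63880920410156), (18.03114891052246, 20.64914894104004), 88.91790008544922)
top yellow 124 404.5725806451613 261.4274193548387 395 415 246 272
[ 0.47795743 -0.14979268]
((482.72589111328125, -150.72386169433594), (41.188377380371094, 53.74304962158203), 88.70875549316406)
scene orange 255 223.57254901960783 202.8549019607843 216 231 193 214
scene yellow 150 240.10666666666665 200.93333333333334 229 250 190 215
```

View pics/crop2.png

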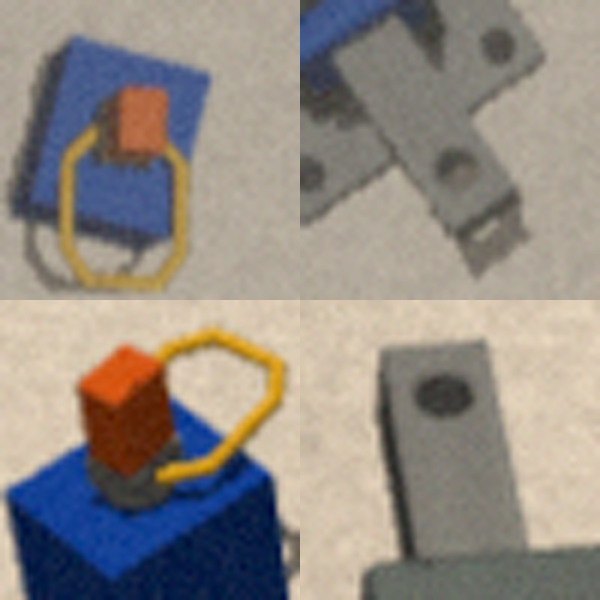

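The crop shows the orange head's top centred near top (408.3,244.6), with the ring pointing straight down the image (world -x). The hole is at top (260.8,212.6) and scene (363.6,270.6), and all four bar edges show clearly.

```bash
python3 - <<'E'
from h import *
t=ctrl.camera("top");s=ctrl.camera("scene")
f=lambda p,x0,y0,ox,oy:((p[0]-ox)/6+x0-.42,(p[1]-oy)/6+y0-.42)
T=lambda p,z,:atz(t,f(p,235,185,300,0),z);S=lambda p,z:atz(s,f(p,340,255,300,300),z)
A=lambda p,z:atz(t,f(p,385,225,0,0),z);B=lambda p,z:atz(s,f(p,203,185,0,300),z)
print("hole",T((457,168),.135),S((444,396),.135))
for F,L in((T,[((335,65),(455,232)),((400,15),(521,187)),((455,232),(521,187))]),(S,[((380,350),(413,555)),((487,342),(525,545)),((380,350),(487,342))])):
    for a,b in L:
        p,q=F(a,.135),F(b,.135);d=p-q;print(p[:2],q[:2],np.degrees(np.arctan2(d[1],d[0])),np.linalg.norm(d))
print("head top",A((142.5,120.5),.099),B((124,377),.099))
for a,b in(((118,88),(118,150)),((167,88),(167,153)),((118,88),(167,88))): d=A(a,.099)-A(b,.099);print(np.degrees(np.arctan2(d[1],d[0])),np.linalg.norm(d))
for q in [(80,383),(126,347),(166,372),(125,406)]: print("hc",B(q,.099))
# bracket yaw check: post axis & place_of
for n in("top","scene"):
    print(ctrl.place_of("hole_mid",n)[0]["at"],ctrl.place_of("bracket",n)[0]["at"])
    for r in ctrl.place_of("grip_head",n)+ctrl.place_of("ring_end",n): 
        if abs(r["at"][1]+.15)<.03 and r["at"][0]>.4: print(r["at"])
E
```

```text
hole [0.56407236 0.14119344 0.135     ] [0.56478903 0.14318297 0.135     ]
[0.59811846 0.18200442] [0.54289416 0.14132423] 36.37668594488671 0.06859009239598776
[0.61511077 0.16116942] [0.55794366 0.12020729] 35.622849695723374 0.07032762854424308
[0.54289416 0.14132423] [0.55794366 0.12020729] 125.47649668867558 0.025930912911500837
[0.55950661 0.12324567] [0.61052157 0.15860735] -145.27173430459456 0.0620723368579196
[0.5445711  0.14445925] [0.59533666 0.17958048] -145.3232819408129 0.0617304005660607
[0.55950661 0.12324567] [0.5445711  0.14445925] -54.85238554134082 0.025943886224194516
head top [ 0.50818394 -0.15230345  0.099     ] [ 0.50991801 -0.14880191  0.099     ]
-1.103896076043732 0.02089368621657122
-1.246399765110181 0.0219020617679591
90.47830762325654 0.016376378837750886
hc [ 0.5180151  -0.15809238  0.099     ]
hc [ 0.49950108 -0.15574251  0.099     ]
hc [ 0.50240955 -0.1397279   0.099     ]
hc [ 0.51941898 -0.14148994  0.099     ]
[0.5531, 0.1355, 0.1322] [0.5523, 0.1365, 0.0059]
[0.5069, -0.1495, 0.0829]
[0.5546, 0.1337, 0.1356] [0.5544, 0.138, 0.0012]
[0.5075, -0.1532, 0.0834]
[0.4548, -0.1453, 0.0688]
```

Request:
{"api": "carry_out", "payload": {"commands": [[0.3,[0,0,0],[0,0,0.1735]],[0.3,[0,0,0],[0,0,0.1735]],[0.3,[36,-43,0],[0,0,0]],[0.3,[36,-43,0],[0,0,0]],[0.3,[36,-43,0],[0,0,0]],[0.3,[36,-43,0],[0,0,0]],[0.3,[36,-43,0],[0,0,0]],[0.3,[36,-43,0],[0,0,0]],[0.3,[36,-43,0],[0,0,0]],[0.3,[36,-43,0],[0,0,0]]]}}

```text
time_s: 2.85
ee_pos: [0.4668, -0.1953, 0.2057]
eef_rot: [3.141, -0.0, -0.05]
force: [0.4, -0.6, 1.1]
grip_width: 0.0661
grip_force: 0.0
```

Request:
{"api": "carry_out", "payload": {"commands": [[0.3,[41,-47,0],[0,0,0]],[0.3,[0,0,30],[0,0,0]],[0.3,[0,0,30],[0,0,0]],[0.3,[0,0,30],[0,0,0]],[0.3,[0,0,0],[0,0,0]],[0.3,[0,0,0],[0,0,0]]]}}

```text
time_s: 3.6
ee_pos: [0.5096, -0.1522, 0.1167]
eef_rot: [3.141, -0.001, -0.05]
force: [0.4, -0.1, 0.1]
grip_width: 0.0659
grip_force: 0.0
```

```bash
python3 - <<'E'
from h import *
c=ctrl.camera("scene");o=ctrl.get_obs();print(o["ee_pos"],o["force"],proj(c,o["ee_pos"]))
i=c["img"][130:250,160:280];cv2.imwrite("pics/g1.png",cv2.convertScaleAbs(cv2.resize(i,(600,600),interpolation=2),alpha=1.5))
E
```

```text
[ 0.50969071 -0.15223844  0.11694585] [-0.7188955   0.2023194   0.60888479] [[220.31884786 188.74702363]]
```

View pics/g1.png

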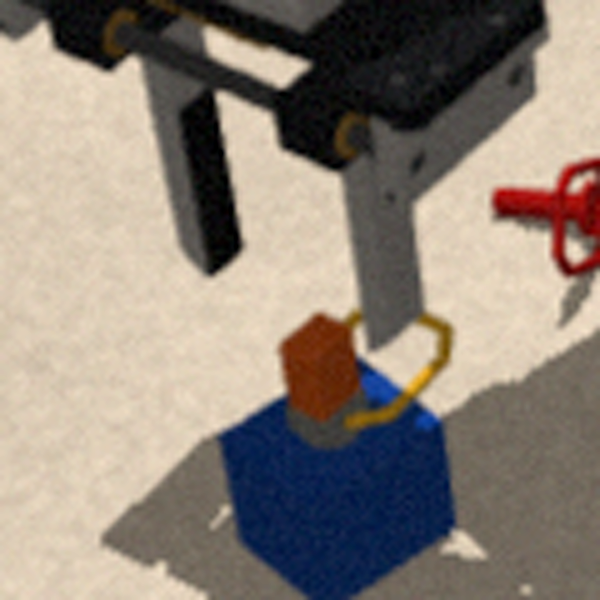

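The open fingers straddle the orange head in the crop (head top at about (320,338), finger tips at (210,270) and (390,345)). Going down to grasp.

Request:
{"api": "carry_out", "payload": {"commands": [[0.3,[0,0,20],[0,0,0]],[0.3,[0,0,15],[0,0,0]],[0.3,[0,0,8],[0,0,0]],[0.3,[0,0,0],[0,0,0]],[0.9,[0,0,0],[0,0,0]],[1,[0,0,0],[0,0,0]],[1,[0,0,0],[0,0,0]],[1,[0,0,0],[0,0,0]],[1,[0,0,0],[0,0,0]],[1,[0,0,0],[0,0,0]]], "squeeze": 30}}

```text
time_s: 4.9
ee_pos: [0.5091, -0.152, 0.0724]
eef_rot: [-3.142, 0.0, -0.05]
force: [-0.2, -0.4, 0.0]
grip_width: 0.0161
grip_force: 30.0
```

Request:
{"api": "carry_out", "payload": {"commands": [[1,[0,0,-10],[0,0,0]],[1,[0,0,-25],[0,0,0]],[1,[0,0,-30],[0,0,0]],[1,[0,0,-30],[0,0,0]],[1,[0,0,-30],[0,0,0]],[1,[0,0,-25],[0,0,0]],[1,[0,0,0],[0,0,0]],[1,[0,0,0],[0,0,0]]]}}

```text
time_s: 5.9
ee_pos: [0.5086, -0.1518, 0.2215]
eef_rot: [-3.141, 0.001, -0.05]
force: [0.9, -0.9, -1.8]
grip_width: 0.0155
grip_force: 30.0
```

```bash
python3 - <<'E'
from h import *
c=ctrl.camera("scene");o=ctrl.get_obs();e=o["ee_pos"];print(e,o["eef_rot"],o["force"],o["grip_width"],proj(c,[e-[0,0,.0174],e-[0,0,.0574]]))
u,v=proj(c,e-[0,0,.02])[0].astype(int)
i=c["img"][v-50:v+50,u-50:u+50];cv2.imwrite("pics/g2.png",cv2.convertScaleAbs(cv2.resize(i,(600,600),interpolation=2),alpha=1.5))
print(u,v)
for n in("scene","top"):
    if n=="top": ctrl.camera(n)
    for t in("linchpin","ring_end"):
        for r in ctrl.place_of(t,n):
            if r["at"][2]>.1: print(n,t,r["score"],r["at"])
E
```

```text
[ 0.50860179 -0.15175139  0.22123661] [-3.14097774e+00  1.79609018e-03 -5.02068115e-02] [ 0.20576438 -0.23542938 -1.58056859] 0.016034454241960053 [[213.88384415 147.09647421]
 [217.24870914 166.80778222]]
214 148
scene linchpin 0.93 [0.5086, -0.1496, 0.2038]
scene ring_end 0.57 [0.4571, -0.1468, 0.2157]
```

View pics/g2.png

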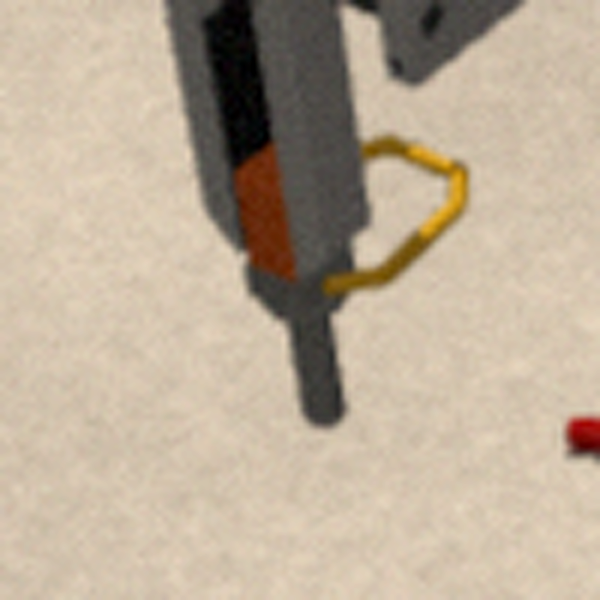

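Request:
{"api": "carry_out", "payload": {"commands": [[1,[0,0,0],[0,0,-0.167]],[1,[0,0,0],[0,0,-0.167]],[1,[0,0,0],[0,0,-0.167]],[1,[0,0,0],[0,0,-0.167]],[1,[43,-41,0],[0,0,0]],[1,[43,-41,0],[0,0,0]],[1,[43,-41,0],[0,0,0]],[1,[43,-41,0],[0,0,0]],[1,[43,-41,0],[0,0,0]],[1,[0,0,0],[0,0,0]]]}}

```text
time_s: 7.45
ee_pos: [0.5654, 0.1432, 0.2217]
eef_rot: [-3.141, 0.001, 0.622]
force: [-1.0, -1.0, -2.5]
grip_width: 0.0158
grip_force: 30.0
```

Request:
{"api": "carry_out", "payload": {"commands": [[1,[0,0,0],[0,0,0]],[1,[0,0,0],[0,0,0]]]}}

```text
time_s: 7.7
ee_pos: [0.5656, 0.1386, 0.2225]
eef_rot: [3.142, 0.0, 0.616]
force: [0.7, -0.9, -1.8]
grip_width: 0.0158
grip_force: 30.0
```

```bash
python3 - <<'E'
from h import *
c=ctrl.camera("scene");o=ctrl.get_obs();e=o["ee_pos"];print(e,o["eef_rot"],o["force"],o["grip_width"])
print(proj(c,[e-[0,0,.0574],[.5643,.1415,.135]]))
for t in("linchpin","ring_end"):
  for r in ctrl.place_of(t,"scene"):
    if r["at"][2]>.1: print(t,r["score"],r["at"])
i=c["img"][200:300,310:410];cv2.imwrite("pics/g3.png",cv2.convertScaleAbs(cv2.resize(i,(600,600),interpolation=2),alpha=1.5))
E
```

```text
[0.56560654 0.13858737 0.22256322] [ 3.14151663e+00 -5.41313605e-05  6.16243562e-01] [-0.71496612  0.10833555 -2.2489106 ] 0.015763619795295773
[[361.34356219 255.70679127]
 [362.68379921 269.90579173]]
linchpin 0.7 [0.5628, 0.1371, 0.2068]
linchpin 0.65 [0.5227, 0.1115, 0.217]
ring_end 0.64 [0.5235, 0.1125, 0.2194]
```

View pics/g3.png

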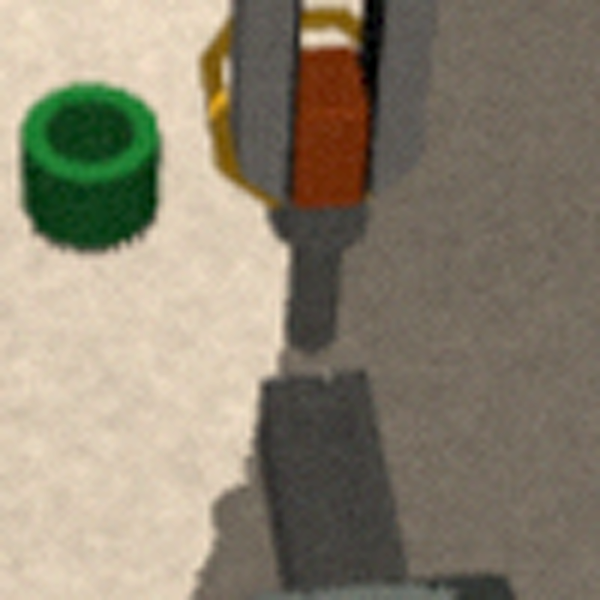

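```bash
python3 - <<'E'
from h import *
c=ctrl.camera("scene");o=ctrl.get_obs();e=o["ee_pos"];print(e)
g=lambda q:((q-[310,200]+.42)*6).round(1)
for z in(.0174,.03,.04,.05,.0574): print(z,g(proj(c,e-[0,0,z])))
g2=cv2.cvtColor(c["img"],cv2.COLOR_BGR2GRAY)
for r in (236,240,244,248,251,253): print(r,g2[r,352:374])
for col in (358,360,361,362,364): print(col,g2[246:268,col])
E
```

```text
[0.56561987 0.13897982 0.22256742]
0.0174 [[319.7 218.7]]
0.03 [[317.2 257. ]]
0.04 [[315.3 286.8]]
0.05 [[313.4 316.1]]
0.0574 [[312.1 337.4]]
236 [140 138 106  58  43  41  39  43  43  46  46  45  44  46  43  46  45  44
  45  61  68  73]
240 [141 138 134 134 117  92  58  44  47  43  44  46  45  45  43  45  49  59
  70  68  70  75]
244 [138 135 134 140 138 140  83  40  42  42  42  45  41  41  42  63  69  70
  67  73  76  72]
248 [137 144 143 144 144 119  70  46  36  40  41  46  40  35  51  67  72  72
  73  73  72  70]
251 [138 141 142 140 144 100  53  42  41  42  42  45  42  41  53  66  73  74
  70  67  71  71]
253 [139 141 144 140 144  86  45  37  37  43  43  42  43  39  63  73  73  76
  72  71  71  72]
358 [71 66 70 70 57 53 52 45 47 45 49 57 68 70 72 71 57 44 42 48 46 47]
360 [42 41 36 43 44 41 44 37 41 43 40 44 58 67 67 75 58 46 43 44 45 44]
361 [42 41 40 41 40 42 41 43 43 41 42 44 50 65 70 72 61 41 45 47 47 47]
362 [41 41 41 42 41 42 42 43 42 41 39 47 49 64 70 73 62 45 44 44 46 48]
364 [46 41 40 43 39 42 40 43 40 39 43 49 63 70 69 78 79 65 45 43 47 52]
```

Request:
{"api": "carry_out", "payload": {"commands": [[1,[1.3,-3.5,10],[0,0,0]],[1,[0,0,12],[0,0,0]],[1,[0,0,4],[0,0,0]],[1,[0,0,0],[0,0,0]],[1,[0,0,0],[0,0,0]],[1,[0,0,0],[0,0,0]]]}}

```text
time_s: 8.65
ee_pos: [0.5647, 0.1433, 0.1968]
eef_rot: [3.141, -0.001, 0.618]
force: [1.2, -0.5, -1.1]
grip_width: 0.0159
grip_force: 30.0
```

Request:
{"api": "carry_out", "payload": {"commands": [[1,[0,0,1],[0,0,0]],[1,[0,0,1],[0,0,0]],[1,[0,0,1],[0,0,0]],[1,[0,0,0],[0,0,0]]]}}

```text
time_s: 9.15
ee_pos: [0.5646, 0.1433, 0.1933]
eef_rot: [-3.142, 0.0, 0.618]
force: [0.5, -0.3, -2.1]
grip_width: 0.0157
grip_force: 30.0
```

Request:
{"api": "carry_out", "payload": {"commands": [[1,[0,0,1],[0,0,0]],[1,[0,0,0],[0,0,0]]]}}

```text
time_s: 9.4
ee_pos: [0.5646, 0.1433, 0.1924]
eef_rot: [-3.142, 0.0, 0.618]
force: [0.2, -0.1, -1.6]
grip_width: 0.0159
grip_force: 30.0
```

Request:
{"api": "carry_out", "payload": {"commands": [[1,[0,0,0.5],[0,0,0]],[1,[0,0,0],[0,0,0]]]}}

```text
time_s: 9.65
ee_pos: [0.5646, 0.1433, 0.1919]
eef_rot: [-3.142, 0.0, 0.618]
force: [0.2, 0.1, -2.1]
grip_width: 0.0156
grip_force: 30.0
```

Request:
{"api": "carry_out", "payload": {"commands": [[1,[0,0,0.7],[0,0,0]],[1,[0,0,0],[0,0,0]]]}}

```text
time_s: 9.9
ee_pos: [0.5646, 0.1433, 0.1912]
eef_rot: [-3.142, 0.0, 0.618]
force: [-0.4, 0.2, -1.0]
grip_width: 0.016
grip_force: 30.0
```

Request:
{"api": "carry_out", "payload": {"commands": [[1,[0,0,0.7],[0,0,0]],[1,[0,0,0],[0,0,0]]]}}

```text
time_s: 10.15
ee_pos: [0.5646, 0.1433, 0.1905]
eef_rot: [-3.142, 0.0, 0.618]
force: [-0.2, -0.4, -1.7]
grip_width: 0.0156
grip_force: 30.0
```

Request:
{"api": "carry_out", "payload": {"commands": [[1,[0,0,0.7],[0,0,0]],[1,[0,0,0],[0,0,0]]]}}

```text
time_s: 10.4
ee_pos: [0.5646, 0.1433, 0.1898]
eef_rot: [-3.142, 0.0, 0.618]
force: [-1.0, -0.2, -1.8]
grip_width: 0.0155
grip_force: 30.0
```

Request:
{"api": "carry_out", "payload": {"commands": [[1,[0,0,0.7],[0,0,0]],[1,[0,0,0],[0,0,0]]]}}

```text
time_s: 10.65
ee_pos: [0.5646, 0.1433, 0.1891]
eef_rot: [-3.142, 0.0, 0.618]
force: [1.0, -0.2, -1.4]
grip_width: 0.016
grip_force: 30.0
```

Tip is 3 mm below the bar's top with no contact force, so it has entered the hole. Continuing gently.

Request:
{"api": "carry_out", "payload": {"commands": [[1,[0,0,1],[0,0,0]],[1,[0,0,1],[0,0,0]],[1,[0,0,0],[0,0,0]]]}}

```text
time_s: 11.02
ee_pos: [0.5645, 0.1433, 0.187]
eef_rot: [-3.141, 0.0, 0.618]
force: [-0.5, -0.6, -1.4]
grip_width: 0.0158
grip_force: 30.0
```

Request:
{"api": "carry_out", "payload": {"commands": [[1,[0,0,1.5],[0,0,0]],[1,[0,0,1.5],[0,0,0]],[1,[0,0,0],[0,0,0]]]}}

```text
time_s: 11.4
ee_pos: [0.5645, 0.1433, 0.184]
eef_rot: [-3.141, 0.0, 0.618]
force: [0.8, -0.2, -1.8]
grip_width: 0.0159
grip_force: 30.0
```

Request:
{"api": "carry_out", "payload": {"commands": [[1,[0,0,2],[0,0,0]],[1,[0,0,2],[0,0,0]],[1,[0,0,0],[0,0,0]]]}}

```text
time_s: 11.78
ee_pos: [0.5645, 0.1433, 0.1799]
eef_rot: [-3.141, 0.0, 0.618]
force: [0.1, -0.4, -1.8]
grip_width: 0.0157
grip_force: 30.0
```

Request:
{"api": "carry_out", "payload": {"commands": [[1,[0,0,2.5],[0,0,0]],[1,[0,0,2.5],[0,0,0]],[1,[0,0,2.5],[0,0,0]],[1,[0,0,0],[0,0,0]]]}}

```text
time_s: 12.28
ee_pos: [0.5645, 0.1433, 0.1724]
eef_rot: [-3.141, 0.0, 0.618]
force: [0.6, -0.1, -1.6]
grip_width: 0.0156
grip_force: 30.0
```

Request:
{"api": "carry_out", "payload": {"commands": [[1,[0,0,2.5],[0,0,0]],[1,[0,0,2.5],[0,0,0]],[1,[0,0,2.5],[0,0,0]],[1,[0,0,2.5],[0,0,0]],[1,[0,0,0],[0,0,0]]]}}

```text
time_s: 12.9
ee_pos: [0.5645, 0.1433, 0.1624]
eef_rot: [-3.141, 0.0, 0.618]
force: [-0.2, 0.8, -1.5]
grip_width: 0.0156
grip_force: 30.0
```

Request:
{"api": "carry_out", "payload": {"commands": [[1,[0,0,2],[0,0,0]],[1,[0,0,2],[0,0,0]],[1,[0,0,2],[0,0,0]],[1,[0,0,1],[0,0,0]],[1,[0,0,0],[0,0,0]]]}}

```text
time_s: 13.52
ee_pos: [0.5646, 0.1433, 0.1556]
eef_rot: [-3.141, 0.0, 0.618]
force: [-0.2, 0.2, -1.2]
grip_width: 0.0159
grip_force: 30.0
```

Request:
{"api": "carry_out", "payload": {"commands": [[1,[0,0,1],[0,0,0]],[1,[0,0,0],[0,0,0]]]}}

```text
time_s: 13.78
ee_pos: [0.5646, 0.1433, 0.1546]
eef_rot: [-3.142, 0.0, 0.618]
force: [-0.0, 0.1, -2.2]
grip_width: 0.0156
grip_force: 30.0
```

Request:
{"api": "carry_out", "payload": {"commands": [[1,[0,0,0.8],[0,0,0]],[1,[0,0,0],[0,0,0]]]}}

```text
time_s: 14.02
ee_pos: [0.5646, 0.1433, 0.1538]
eef_rot: [-3.142, 0.0, 0.618]
force: [-0.4, -0.2, -2.1]
grip_width: 0.0159
grip_force: 30.0
```

Request:
{"api": "carry_out", "payload": {"commands": [[1,[0,0,0.7],[0,0,0]],[1,[0,0,0],[0,0,0]]]}}

```text
time_s: 14.28
ee_pos: [0.5646, 0.1433, 0.1531]
eef_rot: [-3.142, 0.0, 0.618]
force: [0.3, -0.1, -0.5]
grip_width: 0.0156
grip_force: 30.0
```

Request:
{"api": "carry_out", "payload": {"commands": [[1,[0,0,0.5],[0,0,0]],[1,[0,0,0],[0,0,0]]]}}

```text
time_s: 14.52
ee_pos: [0.5646, 0.1433, 0.1526]
eef_rot: [-3.142, 0.0, 0.618]
force: [-0.2, 0.3, -1.6]
grip_width: 0.0162
grip_force: 30.0
```

```bash
python3 - <<'E'
from h import *
c=ctrl.camera("scene")
i=c["img"][210:310,310:410];cv2.imwrite("pics/g4.png",cv2.convertScaleAbs(cv2.resize(i,(600,600),interpolation=2),alpha=2))
E
```

```text
(no output)
```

View pics/g4.png

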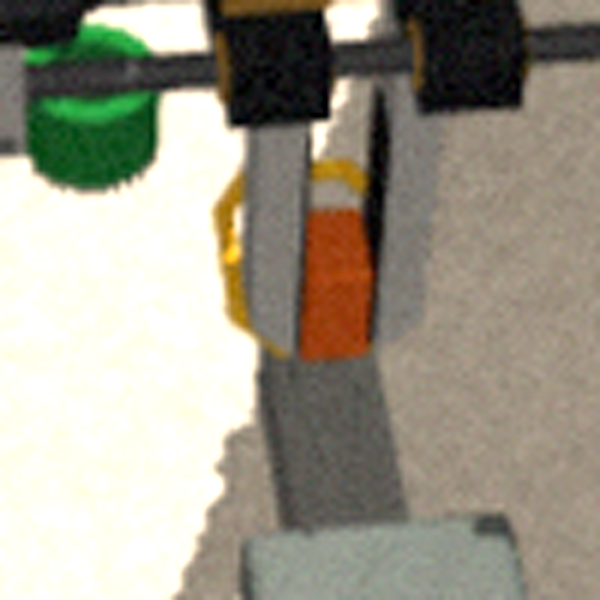

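The orange head now stands on the bar with the ring at the free end (crop (335,285); bar's near end at (265,360)). One more light feel for the seat.

Request:
{"api": "carry_out", "payload": {"commands": [[1,[0,0,0.4],[0,0,0]],[1,[0,0,0],[0,0,0]]]}}

```text
time_s: 14.82
ee_pos: [0.5646, 0.1433, 0.1525]
eef_rot: [3.141, -0.0, 0.618]
force: [-1.2, -0.0, 2.1]
grip_width: 0.0159
grip_force: 30.0
```

Request:
{"api": "carry_out", "payload": {"commands": [[1,[0,0,0.4],[0,0,0]],[1,[0,0,0],[0,0,0]]]}}

```text
time_s: 15.08
ee_pos: [0.5647, 0.1433, 0.1525]
eef_rot: [3.141, -0.001, 0.618]
force: [-2.1, 0.1, 5.1]
grip_width: 0.0157
grip_force: 30.0
```

Request:
{"api": "carry_out", "payload": {"commands": [[1,[0,0,-0.4],[0,0,0]],[1,[0,0,0],[0,0,0]],[0.6,[0,0,0],[0,0,0]],[0.6,[0,0,0],[0,0,0]],[0.6,[0,0,0],[0,0,0]],[0.6,[0,0,0],[0,0,0]],[0.6,[0,0,-10],[0,0,0]],[0.6,[0,0,-20],[0,0,0]],[0.6,[0,0,-20],[0,0,0]],[0.6,[0,0,0],[0,0,0]]]}}

```text
time_s: 16.32
ee_pos: [0.5652, 0.1434, 0.2041]
eef_rot: [3.14, -0.003, 0.618]
force: [-0.6, 0.2, -0.0]
grip_width: 0.0376
grip_force: 0.0
```

Request:
{"api": "carry_out", "payload": {"commands": [[1,[-25,0,0],[0,0,0]],[1,[-25,0,0],[0,0,0]],[1,[0,0,0],[0,0,0]],[1,[0,0,0],[0,0,0]],[1,[0,0,0],[0,0,0]],[1,[0,0,0],[0,0,0]]]}}

```text
time_s: 17.08
ee_pos: [0.5241, 0.1146, 0.202]
eef_rot: [-3.141, 0.0, 0.618]
force: [0.4, -0.0, -0.6]
grip_width: 0.0003
grip_force: 0.0
```

```bash
python3 - <<'E'
from h import *
o=ctrl.get_obs();print(o["ee_pos"],o["eef_rot"],o["force"],o["grip_width"])
for n in("scene","top"):
    c=ctrl.camera(n)
    for t in("linchpin","ring_end","grip_head"):
      for r in ctrl.place_of(t,n):
        if r["at"][2]>.1: print(n,t,r["score"],r["at"])
    if n=="scene":
        i=c["img"][200:300,310:410];cv2.imwrite("pics/g5.png",cv2.convertScaleAbs(cv2.resize(i,(600,600),interpolation=2),alpha=1.7)); print((proj(c,[[.5646,.1433,.135],[.5646,.1433,.179],[.5224,.1133,.1475]])-[310,200])*6)
E
```

```text
[0.52406955 0.11457896 0.20199207] [-3.14143944e+00  3.02597163e-04  6.18024361e-01] [ 0.44975294 -0.01632774 -0.61495723] 0.00028023935610449637
scene linchpin 0.68 [0.5628, 0.1411, 0.1372]
scene ring_end 0.86 [0.5199, 0.1155, 0.148]
scene grip_head 0.89 [0.5655, 0.1432, 0.1647]
scene grip_head 0.29 [0.5574, 0.1373, 0.1377]
[[322.28220242 423.13539281]
 [331.00531877 298.79490273]
 [293.81212519 228.96711233]]
```

View pics/g5.png

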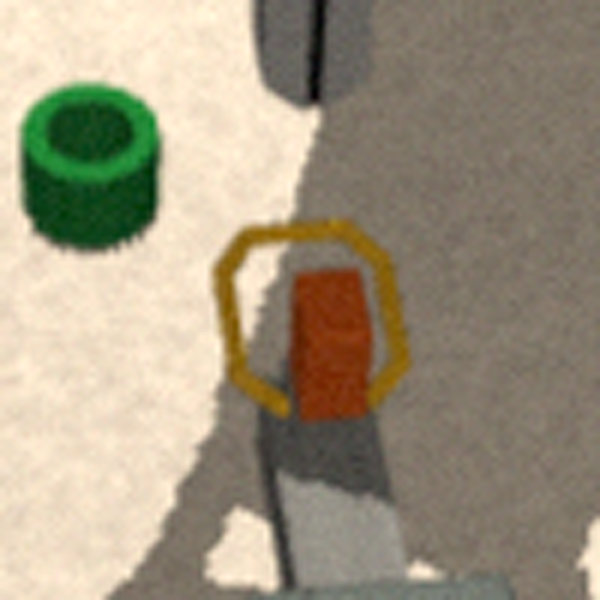

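Pin released and upright at (330,345), ring still open with its far end at (296,231), and the shut fingertips are above it. Now pressing the ring down along its arc.

Request:
{"api": "carry_out", "payload": {"commands": [[1,[0,0,25],[0,0,0]],[1,[0,0,20],[0,0,0]],[1,[0,0,4],[0,0,0]],[1,[0,0,4],[0,0,0]],[1,[0,0,4],[0,0,0]],[1,[0,0,4],[0,0,0]],[1,[0,0,0],[0,0,0]]]}}

```text
time_s: 18.35
ee_pos: [0.5239, 0.1143, 0.1413]
eef_rot: [3.141, -0.0, 0.618]
force: [-1.7, -0.8, 3.9]
grip_width: 0.0003
grip_force: 1.5
```

Request:
{"api": "carry_out", "payload": {"commands": [[1,[1,0,4],[0,0,0]],[1,[1,0,4],[0,0,0]],[1,[2,0,4],[0,0,0]],[1,[0,0,0],[0,0,0]]]}}

```text
time_s: 18.85
ee_pos: [0.5271, 0.1168, 0.1288]
eef_rot: [-3.141, 0.0, 0.618]
force: [0.6, -0.6, 2.0]
grip_width: 0.0002
grip_force: 0.7
```

Request:
{"api": "carry_out", "payload": {"commands": [[1,[2,0,4],[0,0,0]],[1,[2,0,4],[0,0,0]],[1,[0,0,0],[0,0,0]]]}}

```text
time_s: 19.23
ee_pos: [0.5303, 0.1191, 0.1208]
eef_rot: [-3.141, 0.0, 0.618]
force: [0.7, 0.0, 0.1]
grip_width: 0.0004
grip_force: 0.0
```

Force has vanished, so the ring has likely snapped over. I'll back off along the free end's side, rise and look.

Request:
{"api": "carry_out", "payload": {"commands": [[1,[-10,0,0],[0,0,0]],[1,[-10,0,-20],[0,0,0]],[1,[-20,0,-40],[0,0,0]],[1,[-40,0,-40],[0,0,0]],[1,[-40,0,-30],[0,0,0]],[1,[0,0,0],[0,0,0]],[1,[0,0,0],[0,0,0]],[1,[0,0,0],[0,0,0]]]}}

```text
time_s: 20.23
ee_pos: [0.4326, 0.0498, 0.2502]
eef_rot: [-3.141, 0.002, 0.618]
force: [-0.7, -1.1, -0.7]
grip_width: 0.0009
grip_force: 0.0
```

```bash
python3 - <<'E'
from h import *
o=ctrl.get_obs();print(o["ee_pos"],o["force"])
ims=[]
for n,x,y in(("scene",310,220),("top",225,175)):
    c=ctrl.camera(n)
    for t in("linchpin","ring_end","grip_head"):
      for r in ctrl.place_of(t,n):
        if r["at"][1]>.05: print(n,t,r["score"],r["at"])
    print(n,proj(c,[[.5646,.1433,.092],[.5646,.1433,.179]]))
    ims.append(cv2.resize(c["img"][y:y+80,x:x+80],(400,400),interpolation=2))
cv2.imwrite("pics/g6.png",cv2.convertScaleAbs(np.hstack(ims),alpha=1.6))
E
```

```text
[0.43257428 0.04975507 0.25016457] [-0.65987797 -1.05907524 -0.71610532]
scene linchpin 0.93 [0.5653, 0.1424, 0.1358]
scene ring_end 0.51 [0.5219, 0.1152, 0.1474]
scene grip_head 0.74 [0.5644, 0.1436, 0.1619]
scene [[362.39404237 289.33315104]
 [365.16755313 249.79915045]]
top linchpin 0.55 [0.5634, 0.143, 0.1337]
top ring_end 0.49 [0.52, 0.1095, 0.1465]
top grip_head 0.6 [0.5679, 0.1413, 0.1628]
top grip_head 0.49 [0.5182, 0.1111, 0.1436]
top [[261.81501851 216.45342466]
 [257.29712126 207.69415466]]
```

View pics/g6.png

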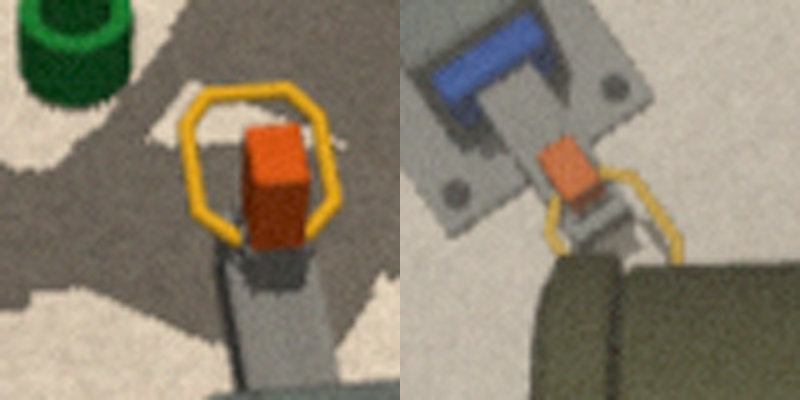

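The ring sprang back open (far end at crop (250,90)). The pin is still seated. I had stopped at about 0.58 rad, just short of over-centre, so I'll repeat and go deeper.

Request:
{"api": "carry_out", "payload": {"commands": [[1,[40,0,0],[0,0,0]],[1,[40,0,0],[0,0,0]],[1,[34,0,20],[0,0,0]],[1,[0,0,40],[0,0,0]],[1,[0,0,33],[0,0,0]],[1,[0,0,4],[0,0,0]],[1,[0,0,4],[0,0,0]],[1,[0,0,4],[0,0,0]],[1,[0,0,4],[0,0,0]],[1,[0,0,0],[0,0,0]]]}}

```text
time_s: 21.88
ee_pos: [0.5256, 0.1155, 0.1426]
eef_rot: [3.141, -0.001, 0.618]
force: [-0.6, 0.3, 2.8]
grip_width: 0.0003
grip_force: 1.6
```

Request:
{"api": "carry_out", "payload": {"commands": [[1,[1,0,4],[0,0,0]],[1,[1,0,4],[0,0,0]],[1,[1,0,4],[0,0,0]],[1,[1,0,4],[0,0,0]],[1,[1,0,4],[0,0,0]],[1,[0,0,0],[0,0,0]]]}}

```text
time_s: 22.62
ee_pos: [0.5295, 0.1185, 0.1218]
eef_rot: [-3.141, 0.0, 0.618]
force: [-0.1, -0.3, 0.9]
grip_width: 0.0003
grip_force: 0.3
```

Request:
{"api": "carry_out", "payload": {"commands": [[1,[1,0,4],[0,0,0]],[1,[1,0,4],[0,0,0]],[1,[1,0,4],[0,0,0]],[1,[0,0,2],[0,0,0]],[1,[0,0,0],[0,0,0]],[1,[0,0,0],[0,0,0]]]}}

```text
time_s: 23.38
ee_pos: [0.532, 0.1201, 0.1083]
eef_rot: [3.142, -0.0, 0.618]
force: [0.6, 0.1, 0.1]
grip_width: 0.0006
grip_force: 0.0
```

```bash
python3 - <<'E'
from h import *
c=ctrl.camera("scene");h=cv2.cvtColor(c["img"],cv2.COLOR_BGR2HSV)[220:300,330:400]
m=(h[...,0]>=16)&(h[...,0]<=32)&(h[...,1]>150);y,x=np.nonzero(m);print(m.sum(),(y.min()+220,y.max()+220,x.min()+330,x.max()+330) if m.sum() else 0)
for t in("linchpin","ring_end"):
  for r in ctrl.place_of(t,"scene"):
    if r["at"][1]>.05: print(t,r["score"],r["at"])
E
```

```text
173 (np.int64(220), np.int64(291), np.int64(348), np.int64(383))
ring_end 0.44 [0.566, 0.1433, 0.0923]
```

The ring end is now seen at (0.566, 0.143, 0.092), under the pin's point. Backing off.

Request:
{"api": "carry_out", "payload": {"commands": [[1,[-10,0,0],[0,0,0]],[1,[-20,0,-20],[0,0,0]],[1,[-20,0,-40],[0,0,0]],[1,[-40,0,-40],[0,0,0]],[1,[-40,0,-40],[0,0,0]],[1,[0,0,0],[0,0,0]],[1,[0,0,0],[0,0,0]],[1,[0,0,0],[0,0,0]]]}}

```text
time_s: 24.52
ee_pos: [0.4259, 0.0451, 0.247]
eef_rot: [-3.14, 0.002, 0.618]
force: [-0.8, 0.1, -0.1]
grip_width: 0.0005
grip_force: 0.0
```

```bash
python3 - <<'E'
from h import *
ims=[]
for n,x,y in(("scene",325,230),("top",225,175)):
    c=ctrl.camera(n)
    for t in("linchpin","ring_end","bowl","gel_bottle","bite_block"):
      for r in ctrl.place_of(t,n)[:4]:
        if r["at"][1]>.05 or t[0]=="b": print(n,t,r["score"],r["at"])
    ims.append(cv2.resize(c["img"][y:y+80,x:x+80],(400,400),interpolation=2))
cv2.imwrite("pics/g7.png",cv2.convertScaleAbs(np.hstack(ims),alpha=1.7))
E
```

```text
scene linchpin 0.88 [0.5645, 0.1404, 0.135]
scene ring_end 0.6 [0.5633, 0.1421, 0.0905]
scene bowl 0.83 [0.7283, -0.0816, 0.0014]
scene gel_bottle 0.86 [0.4666, 0.2895, -0.005]
scene bite_block 0.79 [0.4137, -0.0055, 0.0011]
top linchpin 0.48 [0.561, 0.1412, 0.132]
top ring_end 0.44 [0.5642, 0.1403, 0.1633]
top ring_end 0.43 [0.5635, 0.1363, 0.0928]
top bowl 0.87 [0.7322, -0.0839, 0.0032]
top gel_bottle 0.77 [0.4718, 0.2853, -0.0024]
top bite_block 0.44 [0.4159, -0.0069, -0.0041]
top bite_block 0.29 [0.5092, -0.1536, 0.0022]
```

View pics/g7.png

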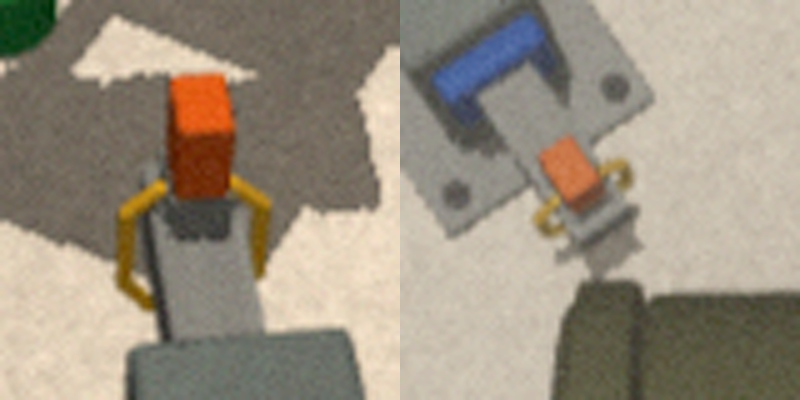

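The ring hangs straight down on both sides of the bar (crop (125,240) and (262,230)), the pin is upright and seated, and the bystanders haven't moved.

```bash
python3 -c "
from station import ctrl
print(ctrl.hand_in())"
```

```text
the job is handed in; nothing more can be done
None
```

The job is handed in at about 25 s: the linchpin is seated in the bar's hole with its ring shut under the point, the gripper is clear, and the bowl, bottle and bite block did not move; no verdict came back.

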